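Hold the blue-capped sample's rack over the light pad

ROBOT

A 6-joint arm with a two-finger parallel gripper is mounted at the origin on the work surface. World frame = base frame: x ahead of the robot, y to its left, z up, the work surface at z = 0. Lengths are in m, angles in rad, forces in N, time in s.
With the tool pointing down it reaches from about 0.3 to 0.75 m from the base axis. Payload 8.5 kg.
Tool frame: the origin (TCP) lies midway between the tips of the shut fingers; the grasp point (between the pads) lies robot.grasp_offset behind it (robot.grasp_offset is the distance from the TCP to the grasp point, in m); z points along the fingers, y is the direction in which the jaws open and shut (so a half turn about z gives the same grasp; the last joint's range is limited). The gripper opens to 85 mm and grips with 20 to 120 N. Pads are 22 mm wide; open, the fingers measure 114 mm over their backs; the gripper's body (76 mm by 85 mm) begins 54 mm behind the grasp point. The pads swing forward as they close: fully open they stand 13 mm farther back than shut.
Start: joints at [1.017, 0.381, 1.297, -0, 1.464, -0.215], TCP at [0.183, 0.519, 0.231] pointing down, gripper open.
Joint ranges: [-3.11, 3.11], [-0.89, 2.33], [0.22, 2.48], [-1.42, 4.56], [0.17, 2.85], [-2.88, 2.88]. Speed limits (rad/s): [2.39, 2.39, 3.14, 3.14, 3.14, 3.14].

INTERFACE

Orientations are given as a unit quaternion [w, x, y, z].
In Python, from station import robot gives the robot as it stands.
- The arm moves only by the shell command python3 -m jog 'ROWS' [OPENING] [FORCE]. ROWS is JSON, one flat list of numbers, 6 for each row, row after row: the shift along the world's x, y, z scaled (see below), then the turn, a rotation vector about the world's x, y, z scaled (see below). In form: [dx, dy, dz, rx, ry, rz, dx, dy, dz, rx, ry, rz, ...]. A call has 1 to 10 rows; each row shifts and turns the commanded pose from where the row before left it; what a row does not reach is not made up. The controller multiplies each number of a shift by 2 cm and each number of a turn by 90 degrees. A row lasts 1/10 s, in which the tool goes at most 50 mm and 8.59 degrees, less where a joint would pass 70% of its speed; a pose out of reach is approached as far as the arm can. A call with a number of a shift or a turn outside -1 to 1 is refused whole. A call with a gripper value outside its range is refused whole. OPENING is the finger opening in mm, from 0 to 85.4, set as the call begins (- or left out, the last holds). The fingers move at their own pace and stop on an object; FORCE is the grip in N (left out, the last holds). Time passes only in rows, so rows that do not move let the fingers close. It gives the time, the measured TCP pose, the force and the opening at its end, in the units of the state.
- robot.observe(): the state, without advancing time (a new reading comes with each control period).
- robot.get_image(name): name is "side" or "top"; returns the picture (420x560x3 uint8, blue, green, red); there is no depth.
- robot.camera_model(name): a dict with "fx", "fy", "cx", "cy" (pixels), "k1" (the pictures are not rectified: a ray, as slopes to the right and down, at radius r is drawn at 1 + k1 r^2 times it, then the intrinsics apply), "rvec" (rotation vector, rad) and "tvec" (3), from world to camera coordinates, as OpenCV has them. Camera axes: x right, y down, z forward; pixel columns grow to the right and rows downward; lengths in m; the calibration is good to about 2 mm. A picture is of the moment at which its call begins. camera_model takes no time and is no camera call.
- robot.close_job(): hands the job in, once; it reports no verdict.
Trained networks look in the newest picture that a camera, given by its name, has taken for a name from the list of things; names that differ only in an ending like _2 or _b are one class to them, and where a whole thing is asked for, a point or a joint stands for the part that bears it (a point fixed in the world has none). Each returns a list of dicts, best first, with "conf" (0 to 1); they miss things now and then, are a little off and sometimes report something else, mostly with a low value. They report only what shows in the picture. A call takes as long as a camera call. They do not tell look-alikes from the thing itself.
- robot.look_for(camera, query): "point" ([column, row] in pixels, amid what is visible of it).
- robot.silhouettes(camera, query): "region" (420x560 bool, what is visible of it) and "point" ([column, row] in pixels, amid what is visible of it).
- robot.landmark_of(camera, query): "point" ([column, row] in pixels: a listed point, or the origin of a listed thing).
The state is a dict: "time_s": time; "joint_positions": joint angles; "qd": joint speeds; "effort": joint torques, N m; "tcp_pos": TCP position; "eef_rot": TCP orientation; "contact_force": force on the tool from outside, world axes, zero at the start; "torque": the same for the moment, N m; "grip_width": finger opening in m.
Only numpy, scipy, OpenCV 4.12 (cv2) and the standard library are available. Lean on these libraries where they do the work, as an engineer would, in place of code of your own. Each camera call takes 0.05 s, during which the arm holds its last target. There are 200 camera calls.

TASK

One of the two tube racks holds the blue-capped sample tube: lift that rack by its handle, carry it level with both its tubes in it to the light pad, and hold it centred about 10 cm above the pad, level and still, for about three seconds. Finish while still holding it up there, not putting it down. Leave the other rack and everything else on the bench as they are, and do not take any tube out of its rack.

Things in the scene. Friction and masses are not known exactly. Their poses are not given: they have to be found in the camera images.
- rack_white: the white two-tube rack, loose, 0.2 to 0.35 kg empty. Origin: centre of its underside; z up, y along its length. Base 60 (x) by 150 (y) mm; a tube stands in each of two holes at y = +52 and -52 mm, cap tops 124 mm above the underside. A slim centre post (14 by 18 mm) carries a black T-handle bar, top at 174 mm
- rack_white_handle (a point): centre of the black handle bar of the white rack, 162 mm above the rack's underside on its middle axis; axes as the rack's. The bar is 14 mm thick (x), 60 mm long (y), 24 mm tall, free on both sides: pinch it across its thickness from above
- rack_grey: the grey two-tube rack, loose, 0.2 to 0.35 kg empty. Origin: centre of its underside; z up, y along its length. Base 60 (x) by 150 (y) mm; a tube stands in each of two holes at y = +52 and -52 mm, cap tops 124 mm above the underside. A slim centre post (14 by 18 mm) carries a black T-handle bar, top at 174 mm
- rack_grey_handle (a point): centre of the black handle bar of the grey rack, 162 mm above the rack's underside on its middle axis; axes as the rack's. The bar is 14 mm thick (x), 60 mm long (y), 24 mm tall, free on both sides: pinch it across its thickness from above
- tube_blue_mid (a point): centre, half-way up (58 mm above its foot), of a clear tube with a blue screw cap: body 29 mm across, cap 34 mm across, 116 mm tall, 40 to 100 g, standing on a rack floor 8 mm thick; at the start it may be in either hole of either rack
- tube_orange1_mid (a point): centre, half-way up (58 mm above its foot), of a clear tube with an orange screw cap: body 29 mm across, cap 34 mm across, 116 mm tall, 40 to 100 g, standing on a rack floor 8 mm thick; at the start it may be in either hole of either rack
- tube_orange2_mid (a point): centre, half-way up (58 mm above its foot), of a clear tube with an orange screw cap: body 29 mm across, cap 34 mm across, 116 mm tall, 40 to 100 g, standing on a rack floor 8 mm thick; at the start it may be in either hole of either rack
- tube_orange3_mid (a point): centre, half-way up (58 mm above its foot), of a clear tube with an orange screw cap: body 29 mm across, cap 34 mm across, 116 mm tall, 40 to 100 g, standing on a rack floor 8 mm thick; at the start it may be in either hole of either rack
- light_pad: flat light pad fixed to the bench, 150 by 150 mm, 12 mm high, dark edge and pale glowing top. Origin: centre of its underside, on the bench, so its top is 12 mm above it
- pad_top (a point): centre of the light pad's top face, 12 mm above the bench
- well_plate: clear lidded well plate, 86 (x) by 128 (y) by 17 mm; loose bystander, origin at the centre of its underside
- reagent_bottle: amber bottle with white cap, 56 mm across, 130 mm tall; loose bystander, origin at the centre of its underside
- tip_box: blue box of yellow pipette tips, 80 (x) by 120 (y) by 53 mm; loose bystander, origin at the centre of its underside
Not all that is in view belongs to the job. What is shaped like the light_pad but pink is not meant.

How it is judged:
By the outcome, as a careful person would: the job done as asked, in the order asked, and still so for the second after the job is handed in, while the arm keeps its last pose, push and grip.
It also fails if it takes over 45 s, if anything falls off the work surface, if the arm or the gripper's body presses on something with over 40 N, if the wrist force passes 120 N, or if a joint passes its speed limit or range.

## Working session

There is one attempt and no reset: what is moved stays moved. The work goes in short steps, Python scripts to look and compute and a shell command to move; the robot and the scene stay as the last step left them, time stands still between calls to the robot, and variables do not carry over. Pictures are saved under pics/ and viewed, on a budget of 10 in all, crops included, one or two more only if the job needs it, and the job is handed in when it is done.

```bash
mkdir -p pics; cat > h.py <<'E'
import numpy as np, cv2
from station import robot
def ray(cam,p):
    m=robot.camera_model(cam);R=cv2.Rodrigues(np.array(m["rvec"],float))[0];t=np.array(m["tvec"],float)
    d=np.array([(p[0]-m["cx"])/m["fx"],(p[1]-m["cy"])/m["fy"]]);u=d.copy()
    for _ in range(30): u=d/(1+m["k1"]*(u@u))
    return -R.T@t, R.T@np.array([u[0],u[1],1])
def atz(cam,p,z):
    c,d=ray(cam,p);return c+d*(z-c[2])/d[2]
def proj(cam,P):
    m=robot.camera_model(cam);R=cv2.Rodrigues(np.array(m["rvec"],float))[0]
    q=R@np.array(P,float)+np.array(m["tvec"],float);u=q[:2]/q[2];u=u*(1+m["k1"]*(u@u))
    return np.array([u[0]*m["fx"]+m["cx"],u[1]*m["fy"]+m["cy"]])
def tri(ps):
    A=np.zeros((3,3));b=np.zeros(3)
    for cam,p in ps:
        c,d=ray(cam,p);d/=np.linalg.norm(d);M=np.eye(3)-np.outer(d,d);A+=M;b+=M@c
    return np.linalg.solve(A,b)
E
python3 - <<'E'
from h import *
np.set_printoptions(precision=3,suppress=True)
for c in("top","side"): cv2.imwrite(f"pics/{c}0.png",robot.get_image(c)); print(c,ray(c,(280,210)))
Z=dict(rack_white_handle=.162,rack_grey_handle=.162,tube_blue_mid=.066,tube_orange1_mid=.066,light_pad=0,pad_top=.012,rack_white=0,rack_grey=0)
for n,z in Z.items():
  for c in("top","side"):
    for r in robot.landmark_of(c,n)[:4]: print(n,c,np.round(r["point"]),round(r["conf"],2),atz(c,r["point"],z))
s=robot.observe();print(s["tcp_pos"],s["eef_rot"],s["grip_width"],s["time_s"],robot.grasp_offset)
E
```

```text
top (array([0.512, 0.022, 1.19 ]), array([ 0.046, -0.045, -0.998]))
side (array([ 0.427, -0.701,  0.654]), array([ 0.184,  0.779, -0.6  ]))
rack_white_handle top [156. 243.] 0.78 [0.487 0.278 0.162]
rack_white_handle side [220. 133.] 0.93 [0.494 0.288 0.162]
rack_grey_handle top [379. 230.] 0.57 [ 0.503 -0.269  0.162]
rack_grey_handle side [256. 294.] 0.56 [ 0.496 -0.268  0.162]
tube_blue_mid top [387. 243.] 0.65 [ 0.469 -0.315  0.066]
tube_blue_mid side [244. 357.] 0.86 [ 0.47  -0.312  0.066]
tube_blue_mid side [258. 355.] 0.41 [ 0.492 -0.311  0.066]
tube_orange1_mid top [184. 240.] 0.61 [0.491 0.229 0.066]
tube_orange1_mid side [225. 176.] 0.78 [0.496 0.235 0.066]
light_pad top [254. 279.] 0.66 [0.375 0.046 0.   ]
light_pad top [278. 194.] 0.58 [ 0.613 -0.028  0.   ]
light_pad side [292. 254.] 0.94 [ 0.621 -0.022  0.   ]
light_pad side [178. 251.] 0.7 [0.363 0.033 0.   ]
pad_top top [254. 279.] 0.98 [0.377 0.045 0.012]
pad_top top [279. 193.] 0.61 [ 0.614 -0.031  0.012]
pad_top side [184. 245.] 0.76 [0.379 0.039 0.012]
pad_top side [293. 253.] 0.71 [ 0.62  -0.032  0.012]
rack_white top [169. 243.] 0.82 [0.483 0.283 0.   ]
rack_white side [224. 189.] 0.85 [0.492 0.27  0.   ]
rack_grey top [360. 231.] 0.72 [ 0.502 -0.258  0.   ]
rack_grey side [258. 357.] 0.73 [ 0.498 -0.272  0.   ]
rack_grey side [304. 184.] 0.52 [0.721 0.258 0.   ]
[0.183 0.519 0.231] [ 0.     0.169  0.986 -0.   ] 0.08533269645674997 0.9 0.0187
```

View pics/top0.png

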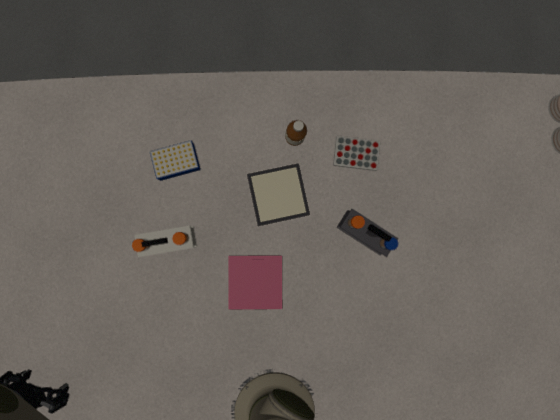

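View pics/side0.png

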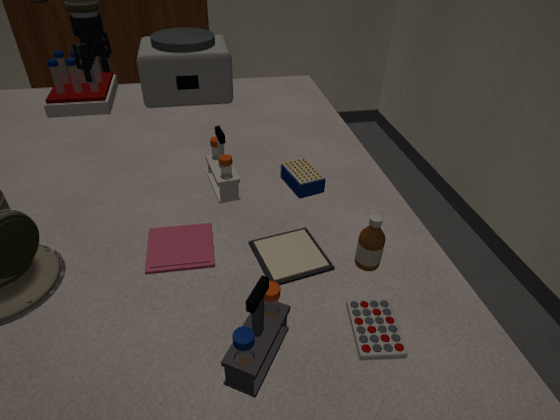

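The grey rack has the blue cap (top 391,243; side 244,338). Things that could be mistaken for it or for the pad:
- The white rack at top (163,241) has two orange caps.
- A background rack with blue tubes is at side (75,80), off the job.
- The pale pad is at top (278,194), side (291,254). The pink look-alike is at top (256,282).

I choose the grey rack and the pale pad, and will check them in one crop.

```bash
python3 - <<'E'
from h import *
np.set_printoptions(precision=4,suppress=True)
t=cv2.imread("pics/top0.png");s=cv2.imread("pics/side0.png")
cv2.imwrite("pics/crop.png",np.hstack([cv2.resize(t[180:280,320:420],(400,400),interpolation=cv2.INTER_CUBIC),cv2.resize(s[270:395,210:310][:100+25],(320,400),interpolation=cv2.INTER_CUBIC)]))
def cen(im,lo,hi,box):
    x0,y0,x1,y1=box;h=cv2.cvtColor(im,cv2.COLOR_BGR2HSV)[y0:y1,x0:x1]
    m=cv2.inRange(h,lo,hi);y,x=np.nonzero(m);return np.array([x.mean()+x0,y.mean()+y0]),len(x)
B=((100,150,40),(130,255,255));O=((5,170,60),(20,255,255))
bt=cen(t,*B,(370,225,410,260));ot=cen(t,*O,(340,205,375,235))
bs=cen(s,*B,(225,320,262,358));os_=cen(s,*O,(262,275,288,305))
print(bt,ot,bs,os_)
b=tri([("top",bt[0]),("side",bs[0])]);o=tri([("top",ot[0]),("side",os_[0])])
print("tri",b,o,np.linalg.norm(o-b))
b=atz("top",bt[0],.117);o=atz("top",ot[0],.117);print(b,o,np.linalg.norm(o-b),(b+o)/2,np.degrees(np.arctan2(*(o-b)[1::-1])))
for c,im in(("top",t),("side",s)):
    box=(245,160,315,230) if c=="top" else (245,225,335,285)
    x0,y0,x1,y1=box;h=cv2.cvtColor(im,cv2.COLOR_BGR2HSV)[y0:y1,x0:x1]
    hh=cv2.inRange(im[y0:y1,x0:x1],(0,0,0),(75,75,75))
    k=max(cv2.findContours(hh,cv2.RETR_EXTERNAL,cv2.CHAIN_APPROX_NONE)[0],key=cv2.contourArea)
    q=cv2.approxPolyDP(cv2.convexHull(k),5,True)[:,0]+[x0,y0]
    P=np.array([atz(c,p,.006) for p in q]);print(c,q.tolist(),P[:,:2],P.mean(0))
for c in("top","side"):
  for r in robot.silhouettes(c,"rack_grey_handle")[:1]: print(c,r["conf"],r["point"],r["region"].sum())
hs=[robot.landmark_of(c,"rack_grey_handle")[0]["point"] for c in("top","side")]
print(hs,tri([("top",hs[0]),("side",hs[1])]))
E
```

```text
(array([390.9358, 243.5505]), 109) (array([357.4085, 221.5   ]), 142) (array([243.3689, 335.3398]), 309) (array([272.0837, 291.2379]), 227)
tri [ 0.4688 -0.31    0.1202] [ 0.5291 -0.2257  0.115 ] 0.1037101834310726
[ 0.4678 -0.3108  0.117 ] [ 0.5272 -0.2249  0.117 ] 0.10445670912093961 [ 0.4975 -0.2679  0.117 ] 55.343796704027476
top [[298, 164], [309, 214], [258, 225], [247, 174]] [[ 0.6963 -0.0865]
 [ 0.5537 -0.1132]
 [ 0.5267  0.031 ]
 [ 0.6711  0.0584]] [ 0.6119 -0.0276  0.006 ]
side [[334, 267], [282, 284], [256, 284], [248, 242], [305, 227]] [[ 0.7001 -0.0846]
 [ 0.5763 -0.1139]
 [ 0.5225 -0.1043]
 [ 0.5255  0.0303]
 [ 0.6722  0.0616]] [ 0.5993 -0.0422  0.006 ]
top 0.74 [370.0, 231.5] 1154
side 0.73 [258.2, 341.1] 3530
[[379.4, 230.2], [255.7, 293.7]] [ 0.4997 -0.2684  0.1623]
```

View pics/crop.png

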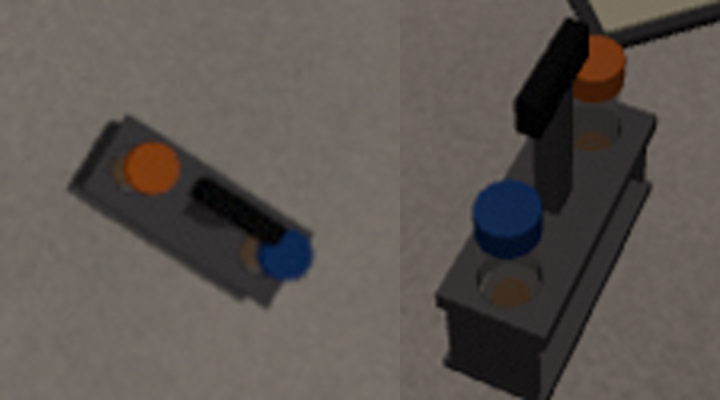

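The crop confirms it: a grey rack with the orange cap at upper left, the blue cap at lower right and the bar between them. The handle is at about (0.499,-0.268,0.162) with its length at 55° to x. The cap spacing comes out at 104 mm, as it should. The pale pad is centred at about (0.612,-0.028). I'll turn the tool about -105° on the way over, slightly higher than it is now.

```bash
python3 -m jog '[0.4,-0.98,0.1,0,0,-0.029,0.4,-0.98,0.1,0,0,-0.029,0.4,-0.98,0.1,0,0,-0.029,0.4,-0.98,0.1,0,0,-0.029,0.4,-0.98,0.1,0,0,-0.029,0.4,-0.98,0.1,0,0,-0.029,0.4,-0.98,0.1,0,0,-0.029,0.4,-0.98,0.1,0,0,-0.029,0.4,-0.98,0.1,0,0,-0.029,0.4,-0.98,0.1,0,0,-0.029]' 60 60
python3 -m jog '[0.4,-0.98,0.1,0,0,-0.029,0.4,-0.98,0.1,0,0,-0.029,0.4,-0.98,0.1,0,0,-0.029,0.4,-0.98,0.1,0,0,-0.029,0.4,-0.98,0.1,0,0,-0.029,0.4,-0.98,0.1,0,0,-0.029,0.4,-0.98,0.1,0,0,-0.029,0.4,-0.98,0.1,0,0,-0.029,0.4,-0.98,0.1,0,0,-0.029,0.4,-0.98,0.1,0,0,-0.029]'
python3 -m jog '[0.4,-0.98,0,0,0,-0.029,0.4,-0.98,0,0,0,-0.029,0.4,-0.98,0,0,0,-0.029,0.4,-0.98,0,0,0,-0.029,0.4,-0.98,0,0,0,-0.029,0.4,-0.98,0,0,0,-0.029,0.4,-0.98,0,0,0,-0.029,0.4,-0.98,0,0,0,-0.029,0.4,-0.98,0,0,0,-0.029,0.4,-0.98,0,0,0,-0.029]'
python3 -m jog '[0.4,-0.98,0,0,0,-0.029,0.4,-0.98,0,0,0,-0.029,0.4,-0.98,0,0,0,-0.029,0.4,-0.98,0,0,0,-0.029,0.4,-0.98,0,0,0,-0.029,0.4,-0.98,0,0,0,-0.029,0.4,-0.98,0,0,0,-0.029,0.4,-0.98,0,0,0,-0.029,0.4,-0.98,0,0,0,-0.029,0,0,0,0,0,0]'
python3 - <<'E'
from h import *
s=robot.observe();print(s["time_s"],s["tcp_pos"],s["eef_rot"],s["joint_positions"])
w,x,y,z=s["eef_rot"];print("jaw deg",np.degrees(np.arctan2(1-2*(x*x+z*z),2*(x*y-w*z))))
E
```

```text
time_s: 2.1
tcp_pos: [0.263, 0.3219, 0.2515]
eef_rot: [0.0, 0.388, 0.922, 0.0]
contact_force: [0.5, 0.0, -0.7]
grip_width: 0.0598
time_s: 3.1
tcp_pos: [0.343, 0.1259, 0.2715]
eef_rot: [0.0, 0.586, 0.81, 0.0]
contact_force: [0.3, 0.0, 0.1]
grip_width: 0.0599
time_s: 4.1
tcp_pos: [0.423, -0.0701, 0.2714]
eef_rot: [0.0, 0.754, 0.657, 0.0]
contact_force: [0.5, 0.7, 0.2]
grip_width: 0.0597
time_s: 5.1
tcp_pos: [0.4952, -0.2475, 0.2707]
eef_rot: [-0.0, 0.872, 0.49, -0.0]
contact_force: [-0.2, -0.2, 0.2]
grip_width: 0.0602
5.1 [ 0.49518251 -0.24753013  0.27065044] [-1.03717876e-04  8.71849994e-01  4.89772946e-01 -1.93946497e-04] [-6.77286778e-01  3.62801916e-01  1.21109634e+00 -2.82715594e-04
  1.56803139e+00 -1.30148262e-01]
jaw deg -31.348682793215477
```

```bash
python3 -m jog '[0.1,-0.5,0,0,0,-0.02,0.08,-0.5,0,0,0,-0.017,0,0,-0.8,0,0,0,0,0,-0.8,0,0,0,0,0,-0.8,0,0,0,0,0,-0.8,0,0,0,0,0,0,0,0,0]' 60
python3 - <<'E'
from h import *
s=robot.observe();w,x,y,z=s["eef_rot"];print(s["tcp_pos"],"jaw deg",np.degrees(np.arctan2(1-2*(x*x+z*z),2*(x*y-w*z))))
t=robot.get_image("top");d=robot.get_image("side")
a=cv2.resize(t[170:270,320:420],(400,400),interpolation=cv2.INTER_CUBIC)
p=proj("side",s["tcp_pos"]).astype(int);print(p)
b=cv2.resize(d[230:380,190:340],(400,400),interpolation=cv2.INTER_CUBIC)
cv2.imwrite("pics/pre.png",np.clip(np.hstack([a,b])*1.8,0,255).astype(np.uint8))
E
```

```text
time_s: 5.8
tcp_pos: [0.4977, -0.2653, 0.2057]
eef_rot: [-0.002, 0.885, 0.465, -0.001]
contact_force: [0.2, 0.3, 0.8]
grip_width: 0.0602
[ 0.49770484 -0.26526331  0.20565461] jaw deg -34.563898886542546
[256 272]
```

View pics/pre.png

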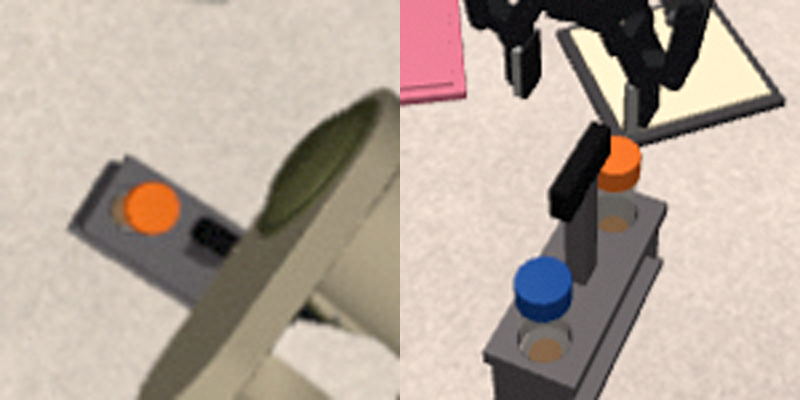

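The side view shows the open fingers straddling the bar, with tips at about (525,90) and (640,115) in the crop. The bar is centred between them at (580,172). Next I go down and close.

```bash
python3 -m jog '[0,0,-0.6,0,0,0,0,0,-0.6,0,0,0,0,0,-0.6,0,0,0,0,0,-0.6,0,0,0,0,0,-0.5,0,0,0,0,0,-0.2,0,0,0,0,0,0,0,0,0,0,0,0,0,0,0]' 60
python3 -m jog '[0,0,0,0,0,0,0,0,0,0,0,0,0,0,0,0,0,0,0,0,0,0,0,0,0,0,0,0,0,0,0,0,0,0,0,0,0,0,0,0,0,0,0,0,0,0,0,0]' 0 80
```

```text
time_s: 6.7
tcp_pos: [0.4986, -0.2658, 0.1457]
eef_rot: [0.0, 0.885, 0.465, 0.0]
contact_force: [-0.6, -0.7, 0.0]
grip_width: 0.0599
time_s: 7.5
tcp_pos: [0.4987, -0.2659, 0.1457]
eef_rot: [0.001, 0.885, 0.465, 0.0]
contact_force: [1.3, -0.1, 5.5]
grip_width: 0.0127
```

```bash
python3 -m jog '[0,0,0.2,0,0,0,0,0,0.4,0,0,0,0,0,0.4,0,0,0,0,0,0.4,0,0,0,0,0,0.4,0,0,0,0,0,0.2,0,0,0,0,0,0,0,0,0,0,0,0,0,0,0]'
python3 - <<'E'
from h import *
d=robot.get_image("side")
b=cv2.resize(d[200:400,190:340],(450,600),interpolation=cv2.INTER_CUBIC)
cv2.imwrite("pics/lift.png",np.clip(b*1.8,0,255).astype(np.uint8))
E
```

```text
time_s: 8.3
tcp_pos: [0.4983, -0.2656, 0.1852]
eef_rot: [-0.0, 0.885, 0.465, -0.0]
contact_force: [-0.4, 0.1, -3.3]
grip_width: 0.0125
```

View pics/lift.png

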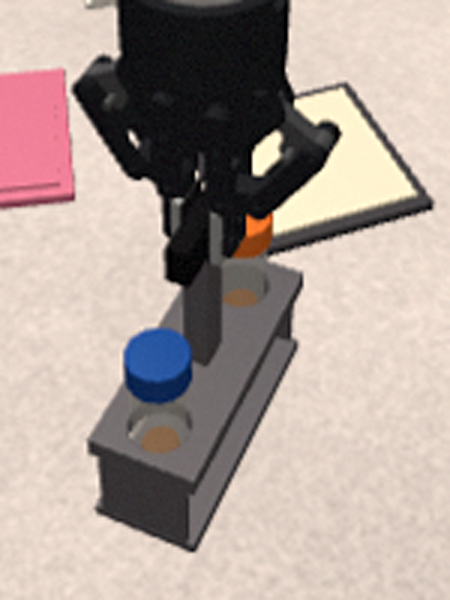

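The rack is lifted with both tubes in it: blue cap at side (243,322), up 16 px, and the orange one behind the handle. It looks about level. I'll check the tilt numerically by fitting its visible corners and cap, then carry on.

```bash
cat > fit.py <<'E'
from h import *
from scipy.optimize import least_squares
from scipy.spatial.transform import Rotation as Ro
def fit(pts,c0,yaw):
    # pts: [(model xyz, side pixel)], rotation about handle; unknown pos, yaw, tilts
    def f(v):
        R=(Ro.from_euler("z",v[3])*Ro.from_euler("xy",v[4:6])).as_matrix()
        return np.r_[np.concatenate([proj("side",v[:3]+R@np.array(m))-q for m,q in pts]),(v[:2]-c0[:2])*500]
    r=least_squares(f,[*c0,yaw,0,0]);return r.x,r.fun
E
python3 - <<'E'
from fit import *
np.set_printoptions(precision=3,suppress=True)
px=lambda u,v:np.array([190+u/3-.33,200+v/3-.33])
# rack +y toward orange, yaw 55.3; +x = right/near side
pts=[((-.03,-.075,0),px(98,512)),((.03,-.075,0),px(193,550)),((.03,.075,0),px(297,345)),
     ((0,-.052,.112),px(158,365))]
v,e=fit(pts,np.array([.4985,-.266,.04]),np.radians(55.3))
print(v[:3],np.degrees(v[3:]),e)
for m,q in pts: print(q,proj("side",v[:3]+0*v[:3]+Ro.from_euler("z",v[3]).apply(m)))
E
```

```text
[ 0.499 -0.265  0.038] [-33.964  -0.393  -0.467] [-0.957 -0.219  0.884  0.609  0.192 -0.082 -0.073 -0.164  0.013  0.315]
[222.337 370.337] [221.39  370.213]
[254.003 383.003] [254.893 383.876]
[288.67 314.67] [288.867 314.493]
[242.337 321.337] [242.596 321.91 ]
```

The fit puts the underside at 38 mm with tilts under 0.5°, so the rack is level and secure. I'll finish the lift, then carry it smoothly to the pad.

```bash
python3 -m jog '[0,0,0.2,0,0,0,0,0,0.4,0,0,0,0,0,0.5,0,0,0,0,0,0.5,0,0,0,0,0,0.5,0,0,0,0,0,0.5,0,0,0,0,0,0.5,0,0,0,0,0,0.3,0,0,0,0,0,0.2,0,0,0,0,0,0,0,0,0]'
python3 -m jog '[0.1,0.2,0,0,0,0,0.2,0.4,0,0,0,0,0.3,0.6,0,0,0,0,0.34,0.7,0,0,0,0,0.34,0.7,0,0,0,0,0.34,0.7,0,0,0,0,0.34,0.7,0,0,0,0,0.34,0.7,0,0,0,0,0.34,0.7,0,0,0,0,0.34,0.7,0,0,0,0]'
python3 -m jog '[0.34,0.7,0,0,0,0,0.34,0.7,0,0,0,0,0.34,0.7,0,0,0,0,0.34,0.7,0,0,0,0,0.34,0.7,0,0,0,0,0.34,0.7,0,0,0,0,0.3,0.6,0,0,0,0,0.2,0.5,0,0,0,0,0.1,0.3,0,0,0,0,0.08,0.15,0,0,0,0]'
python3 -m jog '[0,0,0,0,0,0,0,0,0,0,0,0,0,0,0,0,0,0]'
python3 - <<'E'
from h import *
s=robot.observe();print(s["tcp_pos"],s["eef_rot"])
d=robot.get_image("side");cv2.imwrite("pics/side_hold.png",d)
print(proj("side",[s["tcp_pos"][0],s["tcp_pos"][1],.2]))
b=cv2.resize(d[110:310,210:360],(600,800),interpolation=cv2.INTER_CUBIC)[:, :]
cv2.imwrite("pics/hold.png",np.clip(cv2.resize(b,(450,600))*1.8,0,255).astype(np.uint8))
E
```

```text
time_s: 9.35
tcp_pos: [0.4985, -0.2657, 0.2577]
eef_rot: [0.0, 0.885, 0.465, 0.0]
contact_force: [0.2, -0.2, -2.5]
grip_width: 0.0126
time_s: 10.35
tcp_pos: [0.5585, -0.1425, 0.2573]
eef_rot: [0.0, 0.885, 0.465, -0.0]
contact_force: [0.2, 0.1, -3.2]
grip_width: 0.0129
time_s: 11.35
tcp_pos: [0.6125, -0.0281, 0.2573]
eef_rot: [-0.0, 0.885, 0.466, -0.0]
contact_force: [0.3, -0.4, -2.7]
grip_width: 0.0128
time_s: 11.65
tcp_pos: [0.6123, -0.0292, 0.2574]
eef_rot: [0.0, 0.885, 0.465, -0.0]
contact_force: [-0.3, -0.3, -2.3]
grip_width: 0.0129
[ 0.6122963  -0.02915707  0.25736118] [ 6.80081000e-05  8.85262629e-01  4.65091466e-01 -2.46890778e-05]
[294.00306023 183.28870347]
```

View pics/hold.png

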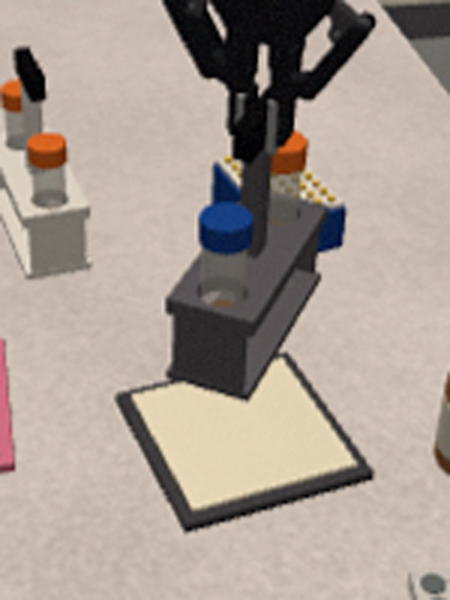

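The rack hangs over the pale pad with both tubes in it (blue cap at crop (227,229), orange at (290,152)). The white rack still looks undisturbed. I'll check level, height and centring.

```bash
python3 - <<'E'
from fit import *
np.set_printoptions(precision=3,suppress=True)
px=lambda u,v:np.array([210+u/3-.33,110+v/3-.33])
pts=[((-.03,-.075,0),px(173,378)),((.03,-.075,0),px(248,398)),((.03,.075,0),px(319,278)),((0,-.052,.112),px(227,229)),((0,.052,.112),px(290,153))]
v,e=fit(pts,np.array([.612,-.030,.112]),np.radians(-34.7))
print(v[:3],np.degrees(v[3:]),e)
l,b,r=[atz("side",px(*p),.006) for p in((118,398),(190,528),(371,475))]
print("pad",l,b,r,(l+r)/2)
for c in("top","side"):
  for n in("rack_grey","tube_blue_mid","rack_grey_handle"):
    for q in robot.landmark_of(c,n)[:1]: print(c,n,q["conf"],q["point"],proj(c,v[:3]+[0,0,0 if n=="rack_grey" else .162]))
E
python3 -m jog '[0,0,0,0,0,0,0,0,0,0,0,0]'
```

```text
[ 0.613 -0.03   0.113] [-33.994  -0.111   0.77 ] [-2.042 -0.955  0.931  0.808  0.89   0.164  1.026  0.118 -1.497 -0.087
  0.661 -0.012]
pad [0.528 0.029 0.006] [ 0.557 -0.115  0.006] [ 0.698 -0.087  0.006] [ 0.613 -0.029  0.006]
top rack_grey 0.9 [363.2, 230.8] [280.653 190.018]
top rack_grey_handle 0.67 [382.2, 232.0] [284.045 182.968]
side rack_grey 0.77 [294.3, 218.4] [292.474 217.746]
side tube_blue_mid 0.89 [286.6, 207.6] [296.689 149.963]
side rack_grey_handle 0.87 [292.8, 150.2] [296.689 149.963]
time_s: 12.2
tcp_pos: [0.6124, -0.0287, 0.2573]
eef_rot: [-0.0, 0.885, 0.465, -0.0]
contact_force: [-0.2, 0.2, -2.6]
grip_width: 0.0125
```

The rack is centred within about 2 mm, its underside is about 101 mm above the pad top, and tilt is under 1°. I'll hold still for three seconds and more.

```bash
Z='x'
python3 -m jog '[0,0,0,0,0,0,0,0,0,0,0,0,0,0,0,0,0,0,0,0,0,0,0,0,0,0,0,0,0,0,0,0,0,0,0,0,0,0,0,0,0,0,0,0,0,0,0,0,0,0,0,0,0,0,0,0,0,0,0,0]'
python3 -m jog '[0,0,0,0,0,0,0,0,0,0,0,0,0,0,0,0,0,0,0,0,0,0,0,0,0,0,0,0,0,0,0,0,0,0,0,0,0,0,0,0,0,0,0,0,0,0,0,0,0,0,0,0,0,0,0,0,0,0,0,0]'
python3 -m jog '[0,0,0,0,0,0,0,0,0,0,0,0,0,0,0,0,0,0,0,0,0,0,0,0,0,0,0,0,0,0,0,0,0,0,0,0,0,0,0,0,0,0,0,0,0,0,0,0,0,0,0,0,0,0,0,0,0,0,0,0]'
python3 -m jog '[0,0,0,0,0,0,0,0,0,0,0,0,0,0,0,0,0,0,0,0,0,0,0,0,0,0,0,0,0,0]'
python3 - <<'E'
from h import *
o=cv2.imread("pics/side_hold.png").astype(int);d=robot.get_image("side");t=robot.get_image("top")
print("side diff",np.abs(o-d)[110:310,210:360].mean(), np.abs(o-d).max())
cv2.imwrite("pics/final.png",np.clip(np.hstack([t[100:300,120:400],d[90:290,150:430]])*1.6,0,255).astype(np.uint8))
E
```

```text
time_s: 13.2
tcp_pos: [0.6124, -0.0287, 0.2573]
eef_rot: [0.0, 0.885, 0.465, -0.0]
contact_force: [1.1, 0.4, -3.7]
grip_width: 0.0127
time_s: 14.2
tcp_pos: [0.6124, -0.0287, 0.2573]
eef_rot: [-0.0, 0.885, 0.465, 0.0]
contact_force: [-0.2, -0.2, -3.3]
grip_width: 0.0129
time_s: 15.2
tcp_pos: [0.6124, -0.0287, 0.2573]
eef_rot: [0.0, 0.885, 0.465, 0.0]
contact_force: [-0.1, 0.6, -4.0]
grip_width: 0.0127
time_s: 15.7
tcp_pos: [0.6124, -0.0287, 0.2573]
eef_rot: [-0.0, 0.885, 0.465, -0.0]
contact_force: [-0.3, 0.0, -3.0]
grip_width: 0.0127
side diff 0.7871111111111111 36
```

View pics/final.png

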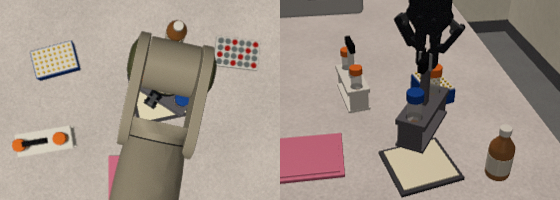

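The final view shows the rack still held over the pad with both tubes in it (blue cap at (415,96) in the side half). The white rack, bottle, tip box and well plate are in their places.

```bash
python3 -c "
from station import robot
robot.close_job()"
```

```text
the job is handed in; nothing more can be done
```

I lifted the grey rack, which holds the blue-capped tube and one orange-capped tube, by its handle. I carried it to the pale light pad, held it still for about 4 s and handed the job in with it still up, at about 16 s.

- **Position and level:** The last corner fit put the rack at (0.613, -0.030) and the pad at (0.613, -0.029). Its underside was about 101 mm above the pad top, with tilt under 1° (rough corner picks, pixel errors up to 2 px).
- **Stillness and grip:** The TCP stayed put to 0.1 mm through the hold. The grip stayed at 12.5 to 12.9 mm, slightly under the 14 mm bar thickness.
- **Rest of the scene:** In the final view both tubes are in the rack, and the white rack, bottle, tip box and well plate look where they were.
- **Weaker checks:** During the hold the top camera saw the rack only in part, because the arm was in the way. Centring there rests mostly on the side view and the TCP. The vertical force read 2.3 to 4 N, a little low for the expected weight. The top network results I printed in the hold check came from the picture taken before the grasp, so I ignored them.

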